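# Hang the ring basket and hold it four clicks down in the curing well

## Task

Hang the wire basket with the two blue resin rings by its handle on the drop hook of the curing station and let go of it; then push the black-gripped lever at the station's left down four clicks from its rest, not past the fourth, so that the hook lowers the basket into the lamp well. The lever springs up as soon as it is let go, so finish while still holding its grip steadily at the fourth click; keep both rings in the basket and leave the other things on the bench where they are.

Things in the scene. Friction and masses are not known exactly. Their poses are not given: they have to be found in the camera images.
- station: Fixed curing station: white base plate with the lamp well in front, aluminium column behind. Origin on the table under the well's axis; +x from the well to the column (away from the robot, some 30 deg to the right), +y to the lever's side, z up. Column front at x = 86 mm; gearbox and toothed click wheel on its +y side (x 55 to 155, y 20 to 75 mm). Tops at z = 277 mm.
- well: The lamp well: an open white drum with violet lamp strips inside and an amber rim, outside diameter 131 mm, inside diameter 118 mm, inner floor at z 16 mm, rim at z 100 mm; part of the station. Same origin and axes as the station.
- well_mouth (a point): Centre of the well's mouth, at rim height.
- hook_seat (a point): Lowest point of the hook's upper side, where the handle is to rest: on the well's axis, 218 mm up while the lever is at rest. The hook is a 7 mm wire in the station's x-z plane, coming from the carriage (front 70 mm behind the seat, wire top 3.5 mm above the seat), ending 15 mm before the seat (-x) in a red ball tip whose top is 14.5 mm above the seat. It sinks 13 mm a click (50 mm per rad).
- click_lever (a joint): Lever turn, rad: 0 at its upper rest stop, growing as the grip is pushed down. Clicks every 0.262 rad (15 deg): the fourth at 1.047. The push felt at the grip is 9 to 12 N on leaving a notch, sinks to 3 to 5 N just before the next and jumps up again there. A spring drives it back up to rest when let go. End stop at 1.62.
- lever_pivot (a point): Point of the lever's axis in the plane in which the grip swings: 105 mm behind the well's axis (+x of the station), 125 mm to +y, 190 mm above the table. The axis runs along the station's y; the grip swings in the station's x-z plane.
- lever_grip: Black hand grip: cylinder 21 mm thick, 30 mm long along the station's y, both end faces and top free; a steel rod (11 mm) joins its middle to the pivot. Origin: its middle, 130 mm from lever_pivot. At lever value q it stands 130 mm x sin(0.698 - q) above the pivot and 130 mm x cos(0.698 - q) in front of it (-x of the station). It turns with the lever, its y stays along the station's y.
- basket: Loose round steel wire basket, 69 mm wide, 44 mm high, about 140 g, standing right of the vice (96 mm high). Its stiff handle, a bowed 5 mm wire in the basket's y-z plane, rises from the rim at y = +-33 mm to a top in the middle with a blue grip tab. The window under it (from 44 mm up to 84 mm at the sides, 112 mm in the middle) is open along x. Origin: centre of the underside, z up.
- basket_eye (a point): The underside of the handle's top in the middle, 112 mm above the basket's underside: the point that comes to rest on the hook seat (within about 2 mm).
- basket_tab (a point): A point to grip the blue tab, 24 mm above basket_eye. The tab is 12 mm along the basket's x, 22 mm along its y, and reaches from 4 to 40 mm above basket_eye; gripped across its 22 mm the hook can pass between the fingers.
- ring_a: Blue-green printed resin ring pattern with a small setting, 22 mm across, 4.5 mm high, lying flat and loose in the basket. Origin: centre of its underside.
- ring_b: A second such ring, loose in the basket. Origin: centre of its underside.
- hinged_tin: Bystander: flat red tin, 64 x 96 x 20 mm. Origin: centre of its underside.
- steel_block: Bystander: small bright steel bench block, 50 x 50 x 18 mm. Origin: centre of its underside.
- wax_block: Bystander: green wax block, 34 x 62 x 22 mm. Origin: centre of its underside.

How it is judged:
On the way, in this order (a step that is already met when the one before it is completed fails the run):
1. the basket hangs on the hook by its handle, clear of the fingers and of the well, with both rings in it, while the lever is still at rest (distance between basket_eye and hook_seat below 0.008 m and angle between basket's own z axis and vertical below 0.3 rad and contact force between basket and station above 0.6 N and contact force between basket and the fingers below 0.2 N and contact force between basket and well below 0.2 N and horizontal distance between each of ring_a, ring_b and basket below 0.027 m and z of ring_a in the frame of basket between -0.003 and 0.03 m and z of ring_b in the frame of basket between -0.003 and 0.03 m and value of joint click_lever below 0.1 rad), for 0.3 s.
2. the lever stands at the fourth click (value of joint click_lever between 0.9472 and 1.1472 rad), for 0.3 s.
At the end, for the whole second after the job is handed in: Fingers press the lever grip (over 1 N), lever still, within 0.1 rad of the fourth click (1.047 rad); the basket hangs upright and still from the hook alone, its handle within 8 mm of the seat, its underside 32 mm or more below the rim and within 20 mm of the well axis, both rings in it (all of step 2 and distance between basket_eye and hook_seat below 0.008 m and angle between basket's own z axis and vertical below 0.3 rad and contact force between basket and station above 0.6 N and contact force between basket and the fingers below 0.2 N and contact force between basket and well below 0.2 N and horizontal distance between each of ring_a, ring_b and basket below 0.027 m and z of ring_a in the frame of basket between -0.003 and 0.03 m and z of ring_b in the frame of basket between -0.003 and 0.03 m and contact force between the fingers and lever_grip above 1 N and velocity of joint click_lever between -0.1 and 0.1 rad/s and z of basket in the frame of station below 0.068 m and horizontal distance between basket and well_mouth below 0.02 m and linear speed of basket below 0.08 m/s); the arm keeps its last pose, push and grip.
It fails at once if the lever is pushed past the fourth click, on towards the fifth (over 1.21 rad) (value of joint click_lever above 1.21 rad).
It fails at once if the red tin is shifted by more than 15 mm (distance of hinged_tin from where it was at the start of the episode above 0.015 m).
It fails at once if the steel block is shifted by more than 15 mm (distance of steel_block from where it was at the start of the episode above 0.015 m).
It fails at once if the green wax block is shifted by more than 15 mm (distance of wax_block from where it was at the start of the episode above 0.015 m).
It also fails if it takes over 72 s, if anything falls off the work surface, if the arm or the gripper's body presses on something with over 40 N, if the wrist force passes 120 N, or if a joint passes its speed limit or range.

## Robot

A 6-joint arm with a two-finger parallel gripper is mounted at the origin on a cart in front of the work surface, level with it; the furniture and walls round the work are solid. World frame = base frame: x ahead of the robot, y to its left, z up, the work surface at z = 0. Lengths are in m, angles in rad, forces in N, time in s.
With the tool pointing down it reaches from about 0.375 to 0.9 m from the base axis. Payload 3.1 kg.
Tool frame: the origin (TCP) lies at the very end of the fingers, on their centre line; the grasp point (between the pads) lies arm.hold_point_z behind it (arm.hold_point_z is the distance from the TCP to the grasp point, in m); x points along the fingers, y is the direction in which the jaws open and shut, and the axes are right-handed (so a half turn about x gives the same grasp; the last joint's range is limited). The gripper opens to 85 mm and grips with 20 to 120 N. Pads are 22 mm wide; open, the fingers measure 114 mm over their backs; the gripper's body (76 mm by 85 mm) begins 54 mm behind the grasp point. The pads swing forward as they close: fully open they stand 13 mm farther back than shut.
Start: joints at [0.934, 0.527, 1.433, -0, 1.181, -0.178], TCP at [0.276, 0.561, 0.231] pointing down, gripper open.
Joint ranges: [-3.08, 3.08], [-0.75, 2.2], [0.22, 2.44], [-1.43, 4.57], [0, 2.65], [-2.85, 2.85]. Speed limits (rad/s): [2.79, 2.79, 3.14, 3.14, 3.14, 3.14].

## Interface

Orientations are given as a rotation vector (axis times angle).
In Python, from plant import arm gives the robot as it stands.
- The arm moves only by the shell command python3 -m inch 'ROWS' [FORCE]. ROWS is JSON, a list of rows, each a list of 7 numbers: the closure, from -1 (fully open) to 1 (shut), then the shift along the tool's x, y, z in cm, then the turn, a rotation vector about the tool's x, y, z in rad. In form: [[grip, dx, dy, dz, ax, ay, az], ...]. A call has 1 to 5 rows; each row shifts and turns the commanded pose from where the row before left it, along the tool's axes as they then stand; what a row does not reach is not made up. A row lasts 1/10 s, in which the tool goes at most 50 mm and 8.59 degrees, less where a joint would pass 70% of its speed; a pose out of reach is approached as far as the arm can. A call is refused whole if a number of a shift passes 5 or a number of a turn 0.15, either way. A call with a gripper value outside its range is refused whole. The fingers move at their own pace and stop on an object; FORCE is the grip in N (left out, the last holds). Time passes only in rows, so rows that do not move let the fingers close. It gives the time, the measured TCP pose, the force and the opening at its end, in the units of the state.
- arm.get_state(): the state, without advancing time (a new reading comes with each control period).
- arm.read_camera(name): name is "scene" or "top" or "wrist"; returns a dict with "color" (480x640x3 uint8, red, green, blue), "z_map" (480x640 float32, m along the optical axis (not along the pixel's ray), 0 where there is no reading), "intrinsics" (3x3 intrinsics, pixels), "view" (4x4, takes a point from world to camera coordinates). Camera axes: x right, y down, z forward; pixel columns grow to the right and rows downward; lengths in m; the calibration is good to about 2 mm. A picture is of the moment at which its call begins.
- arm.hand_in(): hands the job in, once; it reports no verdict.
The state is a dict: "t": time; "joint_positions": joint angles; "joint_vel": joint speeds; "joint_torque": joint torques, N m; "position": TCP position; "orientation": TCP orientation; "force": force on the tool from outside, world axes, zero at the start; "moment": the same for the moment, N m; "grip_width": finger opening in m.
Only numpy, scipy, OpenCV 4.12 (cv2) and the standard library are available. Lean on these libraries where they do the work, as an engineer would, in place of code of your own. Each camera call takes 0.05 s, during which the arm holds its last target. There are 200 camera calls.

## Working session

There is one attempt and no reset: what is moved stays moved. The work goes in short steps, Python scripts to look and compute and a shell command to move; the robot and the scene stay as the last step left them, time stands still between calls to the robot, and variables do not carry over. Pictures are saved under pics/ and viewed, about 8 in all and at most 12, crops included, and the job is handed in when it is done.

```bash
ls; mkdir -p pics
cat > h.py <<'E'
import numpy as np, cv2, sys
from plant import arm
from scipy.spatial.transform import Rotation as R
def shot(name,fn=None):
    c=arm.read_camera(name)
    if fn: cv2.imwrite('pics/'+fn,c['color'][:,:,::-1])
    return c
def cloud(c):
    K=np.array(c['intrinsics']);z=c['z_map'];v,u=np.mgrid[:480,:640]
    P=np.stack([(u-K[0,2])/K[0,0]*z,(v-K[1,2])/K[1,1]*z,z],-1)
    V=np.array(c['view']);W=(P-V[:3,3])@V[:3,:3]
    W[z<=0]=np.nan
    return W
def pix(c,p):
    K=np.array(c['intrinsics']);V=np.array(c['view'])
    q=V[:3,:3]@np.array(p)+V[:3,3];q=K@q;return q[:2]/q[2]
def st():
    s=arm.get_state();print({k:np.round(v,3).tolist() for k,v in s.items()});return s
E
python3 - <<'E'
from h import *
st();print(arm.hold_point_z)
a=shot('scene','a.png');b=shot('top','b.png')
np.savez('ab.npz',sc=cloud(a),sk=a['color'],tc=cloud(b),tk=b['color'])
for c in(a,b):
    V=np.array(c['view']);print(np.round(-V[:3,:3].T@V[:3,3],3))
E
```

```text
pics
{'t': 0.0, 'joint_positions': [0.934, 0.528, 1.434, -0.0, 1.181, -0.178], 'joint_vel': [-0.001, -0.0, -0.001, -0.001, -0.002, 0.003], 'joint_torque': [0.001, -44.235, -17.802, -0.0, 0.008, -0.0], 'position': [0.276, 0.56, 0.23], 'orientation': [0.357, 1.542, -0.361], 'force': [0.184, 0.707, 0.386], 'moment': [-0.065, 0.025, -0.011], 'grip_width': 0.085}
0.0187
[-0.031 -0.766  0.724]
[ 0.47 -0.22  1.1 ]
```

View pics/a.png

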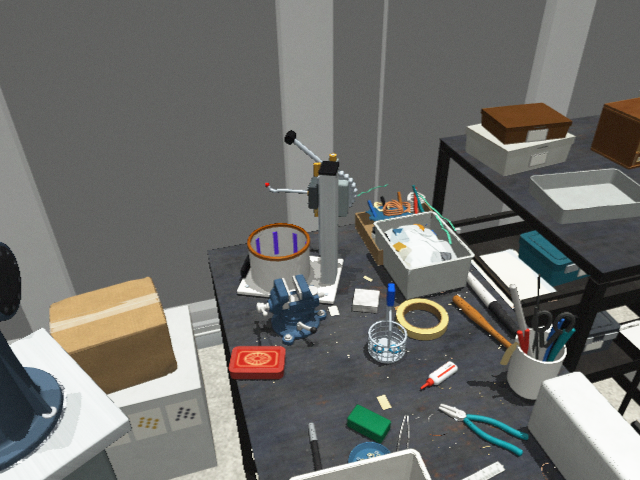

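View pics/b.png

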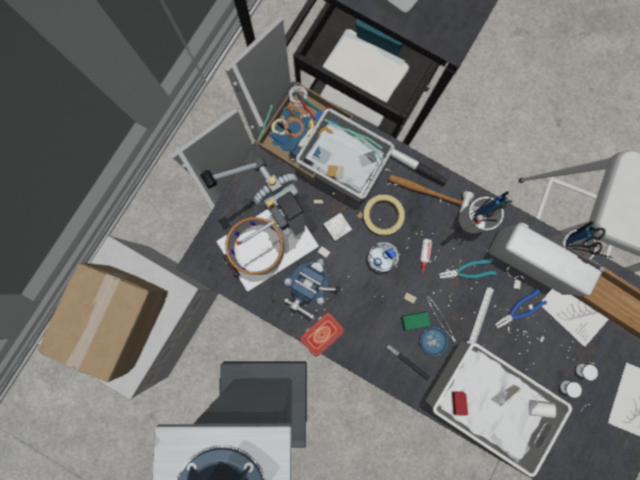

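Scene: well rim (280,242), red hook tip (267,184), black lever grip (290,137), basket (387,343) with blue tab (391,295), vice (293,305). Top: rim (255,246), grip (208,179), basket (382,257).

Run:
```python
from h import *
d=np.load('ab.npz')
a=shot('scene');b=shot('top')
print('base',pix(b,[0,0,0]),'tcp',pix(b,[.276,.56,.23]),pix(a,[.276,.56,.23]))
def rep(n,W,m):
    P=W[m];P=P[~np.isnan(P).any(1)]
    print(n,len(P),'med',np.round(np.median(P,0),4),'min',np.round(P.min(0),3),'max',np.round(P.max(0),3))
def box(u0,v0,u1,v1):
    m=np.zeros((480,640),bool);m[v0:v1,u0:u1]=1;return m
for n,c,W,B in (('s',a,d['sc'],dict(rim=(240,215,320,275),ball=(258,178,276,192),grip=(280,126,302,148),tab=(380,275,402,312),bask=(362,318,412,365))),
                ('t',b,d['tc'],dict(rim=(215,205,295,285),grip=(198,168,220,192),tab=(375,240,405,265),bask=(362,238,402,276)))):
    K=d[n+'k'];h=cv2.cvtColor(K,cv2.COLOR_RGB2HSV).astype(int);H,S,V=h[...,0],h[...,1],h[...,2]
    M=dict(rim=(H>5)&(H<22)&(S>110),ball=((H<6)|(H>174))&(S>150),grip=V<45,tab=(H>105)&(H<125)&(S>150),bask=V>0)
    for k,bb in B.items():
        m=M[k]&box(*bb);rep(n+k,W,m);v,u=np.nonzero(m);print('   px',u.mean().round(1),v.mean().round(1))
        if k=='rim':
            P=W[m];P=P[~np.isnan(P).any(1)];P=P[np.abs(P[:,2]-.1)<.012]
            A=np.c_[2*P[:,:2],np.ones(len(P))];x=np.linalg.lstsq(A,(P[:,:2]**2).sum(1),rcond=None)[0]
            print('   circ',x[:2],np.sqrt(x[2]+x[0]**2+x[1]**2),len(P))
        if k=='bask':
            P=W[m];P=P[~np.isnan(P).any(1)];Q=P[(P[:,2]>.03)&(P[:,2]<.05)];print('   Q',len(Q),(Q.min(0)+Q.max(0))/2, Q.max(0)-Q.min(0))
```

```text
base [220.33838342 494.50037324] tcp [-105.38464312  394.4388581 ] [-11.11348408 141.8220908 ]
srim 584 med [ 0.5617 -0.0832  0.0994] min [ 0.502 -0.144 -0.001] max [ 0.731 -0.003  0.154]
   px 277.9 242.0
   circ [ 0.56696741 -0.07858806] 0.06207044241064901 564
sball 12 med [ 0.5585 -0.0662  0.2308] min [ 0.556 -0.07   0.226] max [ 0.564 -0.064  0.234]
   px 266.6 184.1
sgrip 112 med [ 0.6675 -0.0207  0.2796] min [ 0.66  -0.031  0.264] max [ 0.691 -0.008  0.286]
   px 290.0 137.0
stab 169 med [ 0.5421 -0.3828  0.1424] min [ 0.536 -0.389 -0.002] max [ 0.716 -0.262  0.154]
   px 390.6 293.9
sbask 2337 med [ 0.5573 -0.3729  0.0034] min [ 0.493 -0.431 -0.004] max [ 0.651 -0.292  0.101]
   px 386.5 341.0
   Q 322 [ 0.54832273 -0.37799326  0.03998643] [0.071612   0.07043063 0.019889  ]
trim 293 med [ 0.5787 -0.0659  0.0999] min [ 0.507 -0.142  0.019] max [ 0.633 -0.013  0.255]
   px 251.8 242.5
   circ [ 0.56859526 -0.07854554] 0.0621807858860789 281
tgrip 139 med [ 0.6748 -0.0169  0.2821] min [ 0.66  -0.03   0.265] max [ 0.692 -0.002  0.287]
   px 208.5 179.0
ttab 44 med [ 0.5483 -0.3768  0.1515] min [ 0.542 -0.386  0.139] max [ 0.557 -0.369  0.154]
   px 390.2 252.9
tbask 1513 med [ 0.5485 -0.3764  0.0017] min [ 0.506 -0.43  -0.006] max [ 0.599 -0.332  0.154]
   px 381.5 256.5
   Q 126 [ 0.5502529  -0.37818994  0.0390068 ] [0.06736685 0.06756283 0.01737813]
```

Run:
```python
import cv2,numpy as np
a=cv2.imread('pics/a.png');b=cv2.imread('pics/b.png')
x=cv2.resize(a[110:310,220:420],(500,600)) if 0 else cv2.resize(a[120:370,230:420],None,fx=2.2,fy=2.2,interpolation=cv2.INTER_CUBIC)
y=cv2.resize(b[150:320,195:410],None,fx=1.75,fy=1.75,interpolation=cv2.INTER_CUBIC)
h=max(x.shape[0],y.shape[0]);o=np.zeros((h,x.shape[1]+y.shape[1],3),np.uint8);o[:x.shape[0],:x.shape[1]]=x;o[:y.shape[0],x.shape[1]:]=y
print(o.shape);cv2.imwrite('pics/c.png',o)
```

```text
(550, 794, 3)
```

View pics/c.png

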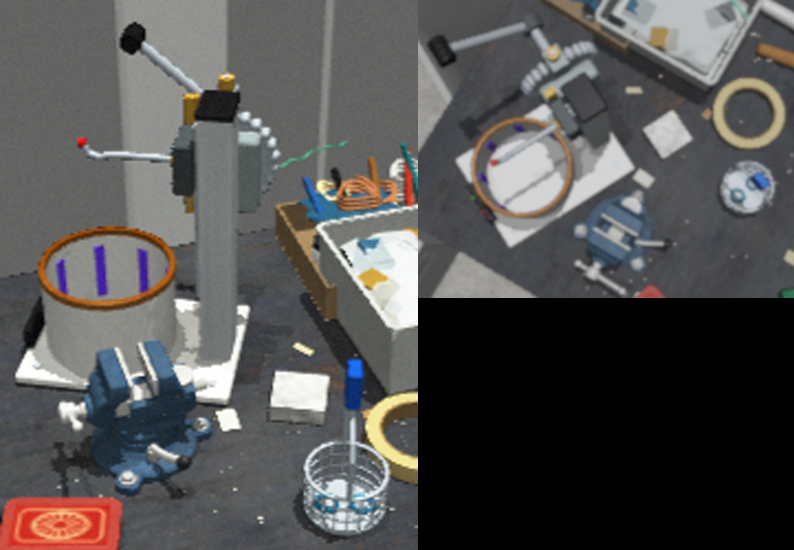

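The crop shows the basket handle edge-on from the scene camera, and the hook running up-right in the top view (station yaw ≈ -58°). Both suit a top-down grip with the jaws at about 32°.

```bash
cat >> h.py <<'E'
def go(p,yaw):
    """print cm shift in tool axes (now) and turn about tool x to bring tool y to yaw (mod pi); p world TCP"""
    s=arm.get_state();T=R.from_rotvec(s['orientation']);M=T.as_matrix()
    y=M[:,1];cur=np.arctan2(y[1],y[0]);d=(yaw-cur+np.pi/2)%np.pi-np.pi/2
    tgt=np.column_stack([[0,0,-1],[np.cos(cur+d),np.sin(cur+d),0],np.cross([0,0,-1],[np.cos(cur+d),np.sin(cur+d),0])])
    rv=R.from_matrix(M.T@tgt).as_rotvec()
    D=np.array(p)-s['position']
    print('t',round(s['t'],2),'pos',np.round(s['position'],4),'cur yaw',np.round(np.degrees(cur),1),'shift now cm',np.round(M.T@D*100,2),'turn',np.round(rv,3),'shift in target axes',np.round(tgt.T@D*100,2),'F',np.round(s['force'],1),'w',round(float(s['grip_width']),4),'j6',np.round(s['joint_positions'][5],2))
    return tgt
E
python3 - <<'E'
from h import *
T=go([.549,-.378,.32],np.radians(33));print(T)
# station yaw: column top / hook / base plate
d=np.load('ab.npz')
for n in 'st':
    W=d[n+'c'].reshape(-1,3);o=np.array([.568,-.0785])
    m=(np.abs(W[:,2]-.2215)<.012)&(np.hypot(*(W[:,:2]-o).T)<.075);P=W[m][:,:2];c=P.mean(0)
    u,s_,v=np.linalg.svd(P-c);print(n,len(P),'hook dir',np.degrees(np.arctan2(v[0,1],v[0,0])),c, 'offset of origin from line',(o-c)@[-v[0,1],v[0,0]])
    m=(W[:,2]>.055)&(W[:,2]<.118)&(np.hypot(*(W[:,:2]-[.549,-.378]).T)<.045);P=W[m][:,:2];c=P.mean(0)
    u,s_,v=np.linalg.svd(P-c);print(n,len(P),'handle dir',np.degrees(np.arctan2(v[0,1],v[0,0])),c,s_)
E
```

```text
t 0.2 pos [0.2759 0.5603 0.2307] cur yaw 63.8 shift now cm [ -8.85 -72.11  65.96] turn [0.537 0.    0.001] shift in target axes [ -8.93 -28.2   93.57] F [ 0.2 -0.  -0.1] w 0.0854 j6 -0.18
[[ 0.          0.83867057  0.54463904]
 [ 0.          0.54463904 -0.83867057]
 [-1.          0.          0.        ]]
s 186 hook dir -62.899021829890124 [ 0.58002981 -0.10216579] offset of origin from line 7.2194363958744e-05
s 139 handle dir -139.76636870566702 [ 0.53650384 -0.38706865] [0.28205963 0.01582847]
t 170 hook dir 121.49538299578188 [ 0.58398056 -0.10163732] offset of origin from line 0.0015387147078195506
t 56 handle dir -140.0890766347359 [ 0.54989016 -0.37747946] [0.195792  0.0113965]
```

```bash
python3 -m inch '[[-1,-4,0,0,0.14,0,0],[-1,-4,0,0,0.14,0,0],[-1,-1,0,0,0.135,0,0],[-1,0,-1.97,4.47,0,0,0],[-1,0,-1.97,4.47,0,0,0]]'; python3 -m inch '[[-1,0,-1.97,4.47,0,0,0],[-1,0,-1.97,4.47,0,0,0],[-1,0,-1.97,4.47,0,0,0],[-1,0,-1.97,4.47,0,0,0],[-1,0,-1.97,4.47,0,0,0]]';python3 -m inch '[[-1,0,-1.97,4.47,0,0,0],[-1,0,-1.97,4.47,0,0,0],[-1,0,-1.97,4.47,0,0,0],[-1,0,-1.97,4.47,0,0,0],[-1,0,-1.97,4.47,0,0,0]]';python3 -c "
from h import *
go([.549,-.378,.30],np.radians(40))"
```

```text
t: 0.7
position: [0.3034, 0.4666, 0.3216]
orientation: [0.68, 1.461, -0.678]
force: [1.1, -0.2, -0.2]
grip_width: 0.0853
t: 1.2
position: [0.3717, 0.2305, 0.3214]
orientation: [0.681, 1.461, -0.681]
force: [0.8, -0.2, -0.3]
grip_width: 0.0855
t: 1.7
position: [0.4399, -0.0042, 0.3215]
orientation: [0.682, 1.461, -0.681]
force: [1.5, 0.4, 0.3]
grip_width: 0.0852
t 1.7 pos [ 0.4399 -0.0042  0.3215] cur yaw 40.0 shift now cm [  2.15 -15.65  35.66] turn [-0.  0. -0.] shift in target axes [  2.15 -15.67  35.65] F [1.5 0.4 0.3] w 0.0852 j6 -0.96
```

```bash
python3 -m inch '[[-1,0,-1.9,4.4,0,0,0],[-1,0,-1.9,4.4,0,0,0],[-1,0,-1.9,4.4,0,0,0],[-1,0,-1.9,4.4,0,0,0],[-1,0,-1.9,4.4,0,0,0]]';python3 -m inch '[[-1,1,-1.9,4.4,0,0,0],[-1,2,-1.9,4.4,0,0,0],[-1,2,-0.3,1,0,0,0],[-1,0,0,0,0,0,0]]';python3 - <<'E'
from h import *
go([.549,-.378,.27],np.radians(40))
c=shot('wrist','d.png');W=cloud(c)
h=cv2.cvtColor(c['color'],cv2.COLOR_RGB2HSV).astype(int)
m=(h[...,0]>105)&(h[...,0]<125)&(h[...,1]>150)
P=W[m];P=P[~np.isnan(P).any(1)];P=P[(np.hypot(*(P[:,:2]-[.549,-.378]).T)<.04)&(P[:,2]>.1)]
T=P[P[:,2]>P[:,2].max()-.004]
print(len(T),T.min(0),T.max(0));r=cv2.minAreaRect((T[:,:2]*1000).astype(np.float32));print(r, cv2.boxPoints(r))
E
```

```text
t: 2.2
position: [0.5085, -0.2338, 0.3212]
orientation: [0.682, 1.461, -0.682]
force: [1.2, 0.2, 0.6]
grip_width: 0.0856
t: 2.6
position: [0.538, -0.3325, 0.268]
orientation: [0.686, 1.467, -0.683]
force: [-0.8, 0.6, 0.1]
grip_width: 0.0851
t 2.6 pos [ 0.538  -0.3325  0.268 ] cur yaw 39.8 shift now cm [-0.22 -2.07  4.2 ] turn [-0.003 -0.007  0.001] shift in target axes [-0.2  -2.09  4.19] F [-0.8  0.6  0.1] w 0.0851 j6 -1.43
344 [ 0.53910736 -0.38767454  0.15079345] [ 0.55958639 -0.3683775   0.15455246]
((549.3877563476562, -377.9205322265625), (21.14524269104004, 10.851954460144043), 39.88241958618164) [[ 537.79553 -380.53616]
 [ 544.7539  -388.86356]
 [ 560.98    -375.3049 ]
 [ 554.0216  -366.9775 ]]
```

View pics/d.png

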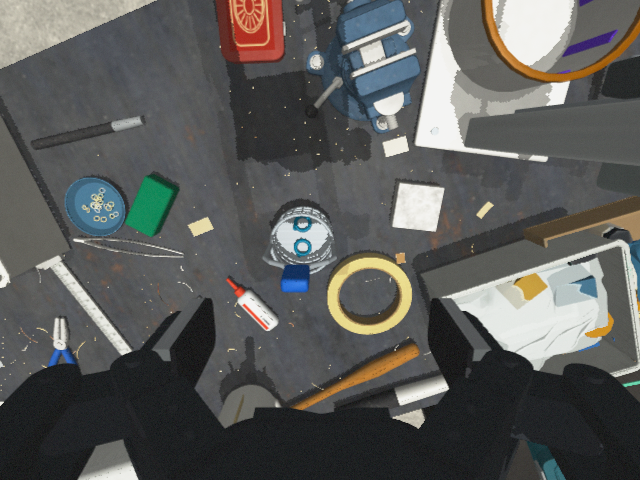

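Tab is at (295,277), with both rings visible in the basket at (302,224) and (302,247). Tab centre (0.549,-0.378), yaw 40°.

```bash
python3 -m inch '[[-1,0,-2.1,4.2,0,0,0],[-1,0,0,0,0,-0.007,0],[-1,1,0,0,0,0,0]]';python3 -c "
from h import *
go([.5494,-.3779,.118],np.radians(40))"
```

```text
t: 2.95
position: [0.5514, -0.3774, 0.2646]
orientation: [0.677, 1.45, -0.684]
force: [0.2, -0.7, 0.6]
grip_width: 0.0855
t 2.95 pos [ 0.5514 -0.3774  0.2646] cur yaw 40.0 shift now cm [14.66 -0.2  -0.27] turn [ 0.     0.012 -0.001] shift in target axes [14.66 -0.18 -0.09] F [ 0.2 -0.7  0.6] w 0.0855 j6 -1.47
```

```bash
python3 -m inch '[[-1,3,-0.15,-0.1,0,0.01,0],[-1,3,0,0,0,0,0],[-1,3,0,0,0,0,0],[-1,2,0,0,0,0,0],[-1,0,0,0,0,0,0]]';python3 -m inch '[[-1,0,0,0,0,0,0]]';python3 -c "
from h import *
go([.5494,-.3779,.118],np.radians(40))"
```

```text
t: 3.45
position: [0.5467, -0.3736, 0.1491]
orientation: [0.685, 1.472, -0.678]
force: [-0.1, 0.7, 1.0]
grip_width: 0.0856
t: 3.55
position: [0.5488, -0.3762, 0.1527]
orientation: [0.682, 1.464, -0.68]
force: [0.3, -0.4, 0.5]
grip_width: 0.0857
t 3.55 pos [ 0.5488 -0.3762  0.1527] cur yaw 40.1 shift now cm [ 3.47 -0.07  0.18] turn [ 0.001 -0.003 -0.   ] shift in target axes [ 3.47 -0.07  0.17] F [ 0.3 -0.4  0.5] w 0.0857 j6 -1.47
```

```bash
python3 -m inch '[[-1,1.2,0,0.1,0,0,0],[-1,1.2,-0.05,0,0,0,0],[-1,1.1,0,0,0,0,0],[-1,0,0,0,0,0,0],[-1,0,0,0,0,0,0]]';python3 -c "
from h import *
go([.5494,-.3779,.118],np.radians(40))"
```

```text
t: 4.05
position: [0.5486, -0.3784, 0.1165]
orientation: [0.683, 1.465, -0.681]
force: [-0.4, -0.2, 0.1]
grip_width: 0.0854
t 4.05 pos [ 0.5486 -0.3784  0.1165] cur yaw 40.0 shift now cm [-0.16  0.09  0.02] turn [-0.    -0.004  0.   ] shift in target axes [-0.15  0.09  0.02] F [-0.4 -0.2  0.1] w 0.0854 j6 -1.47
```

```bash
python3 -m inch '[[1,0,0,0,0,0,0],[1,0,0,0,0,0,0],[1,0,0,0,0,0,0],[1,0,0,0,0,0,0],[1,0,0,0,0,0,0]]' 40; python3 -m inch '[[1,0,0,0,0,0,0],[1,0,0,0,0,0,0],[1,0,0,0,0,0,0]]';python3 -m inch '[[1,-0.5,0,0,0,0,0],[1,-0.5,0,0,0,0,0],[1,-1,0,0,0,0,0],[1,-1,0,0,0,0,0],[1,-1,0,0,0,0,0]]'; python3 -m inch '[[1,-2,0,0,0,0,0],[1,-2,0,0,0,0,0],[1,-2,0,0,0,0,0],[1,-1,0,0,0,0,0],[1,0,0,0,0,0,0]]'
```

```text
t: 4.55
position: [0.5489, -0.3787, 0.1174]
orientation: [0.682, 1.463, -0.681]
force: [-1.1, -0.8, 4.0]
grip_width: 0.0215
t: 4.85
position: [0.549, -0.3787, 0.1174]
orientation: [0.682, 1.463, -0.681]
force: [-0.5, -0.9, 2.8]
grip_width: 0.0215
t: 5.35
position: [0.549, -0.3787, 0.1582]
orientation: [0.683, 1.463, -0.681]
force: [-0.3, -0.7, -1.6]
grip_width: 0.0214
t: 5.85
position: [0.5499, -0.3795, 0.2296]
orientation: [0.681, 1.459, -0.681]
force: [0.6, -1.4, -2.5]
grip_width: 0.0215
```

```bash
python3 -m inch '[[1,-1.3,0,0,0.05,0,0],[1,-1.3,0,0,0.05,0,0],[1,0,0,0,0.048,0,0],[1,0,0,0,0,0,0]]';python3 -c "
from h import *
go([.43,-.05,.26],np.radians(31.5))"
```

```text
t: 6.25
position: [0.5487, -0.3784, 0.2523]
orientation: [0.797, 1.425, -0.795]
force: [-0.4, -0.9, -1.7]
grip_width: 0.0213
t 6.25 pos [ 0.5487 -0.3784  0.2523] cur yaw 31.5 shift now cm [ -0.63   7.05 -34.21] turn [ 0.    -0.004  0.001] shift in target axes [ -0.77   7.04 -34.2 ] F [-0.4 -0.9 -1.7] w 0.0213 j6 -1.32
```

```bash
python3 -m inch '[[1,-0.3,0.3,-1.5,0,0,0],[1,-0.3,0.6,-3,0,0,0],[1,0,0.7,-3.5,0,0,0],[1,0,0.7,-3.5,0,0,0],[1,0,0.7,-3.5,0,0,0]]';python3 -m inch '[[1,0,0.7,-3.5,0,0,0],[1,0,0.7,-3.5,0,0,0],[1,0,0.7,-3.5,0,0,0],[1,0,0.7,-3.5,0,0,0],[1,0,0.6,-3,0,0,0]]';python3 -m inch '[[1,0,0.4,-2,0,0,0],[1,0,0,0,0,0,0],[1,0,0,0,0,0,0]]';python3 -c "
from h import *
go([.521,-.002,.255],np.radians(31.5))"
```

```text
t: 6.75
position: [0.495, -0.2335, 0.2583]
orientation: [0.797, 1.426, -0.794]
force: [0.2, -0.0, -1.4]
grip_width: 0.0213
t: 7.25
position: [0.4346, -0.0706, 0.2591]
orientation: [0.796, 1.426, -0.794]
force: [0.5, -0.4, -1.6]
grip_width: 0.0215
t: 7.55
position: [0.4293, -0.0534, 0.2598]
orientation: [0.795, 1.424, -0.794]
force: [0.3, -0.3, -1.7]
grip_width: 0.0213
t 7.55 pos [ 0.4293 -0.0534  0.2598] cur yaw 31.6 shift now cm [ 0.47 10.5   0.43] turn [ 0.002 -0.003  0.001] shift in target axes [ 0.48 10.5   0.41] F [ 0.3 -0.3 -1.7] w 0.0213 j6 -0.94
```

```bash
python3 -m inch '[[1,0,2,0.1,0,0,0],[1,0.1,3,0.1,0,0,0],[1,0.1,3,0.1,0,0,0],[1,0,2.5,0.1,0,0,0],[1,0,0,0,0,0,0]]';python3 -m inch '[[1,0,0,0,0,0,0],[1,0,0,0,0,0,0]]';python3 - <<'E'
from h import *
go([.521,-.002,.255],np.radians(31.5))
a=shot('scene','e.png');b=shot('wrist','f.png')
for nm,c in(('s',a),('w',b)):
    W=cloud(c);h=cv2.cvtColor(c['color'],cv2.COLOR_RGB2HSV).astype(int)
    m=((h[...,0]<6)|(h[...,0]>174))&(h[...,1]>150)&(W[...,2]>.2)&(W[...,2]<.25)
    P=W[m];print(nm,'ball',len(P),P.mean(0) if len(P) else '',P.max(0) if len(P) else '')
    o=np.array([.568,-.0785]);m=(np.abs(W[...,2]-.2215)<.008)&(np.hypot(W[...,0]-.59,W[...,1]+.11)<.035);Q=W[m]
    if len(Q)>10:
        v=np.linalg.svd(Q[:,:2]-Q[:,:2].mean(0))[2][0];print('hook',len(Q),Q.mean(0),np.degrees(np.arctan(v[1]/v[0])))
    m=(h[...,0]>105)&(h[...,0]<125)&(h[...,1]>150)&(W[...,2]>.25);P=W[m]
    if len(P):print('tab',len(P),np.median(P,0),P.min(0),P.max(0))
A=cv2.imread('pics/e.png')[100:300,180:400];B=cv2.imread('pics/f.png')
cv2.imwrite('pics/g.png',np.hstack([cv2.resize(A,None,fx=2,fy=2),cv2.resize(B,(360,400))]))
E
```

```text
t: 8.05
position: [0.5249, -0.0023, 0.2576]
orientation: [0.797, 1.42, -0.792]
force: [-0.9, -0.0, -2.0]
grip_width: 0.0214
t: 8.25
position: [0.5202, -0.0028, 0.2574]
orientation: [0.797, 1.425, -0.796]
force: [-0.3, -0.6, -1.7]
grip_width: 0.0215
t 8.25 pos [ 0.5202 -0.0028  0.2574] cur yaw 31.5 shift now cm [ 0.24  0.11 -0.02] turn [-0.001 -0.004  0.002] shift in target axes [ 0.24  0.1  -0.02] F [-0.3 -0.6 -1.7] w 0.0215 j6 -0.77
s ball 12 [ 0.55939487 -0.06602047  0.23039957] [ 0.56287257 -0.06367885  0.2327588 ]
hook 115 [ 0.58659833 -0.10934933  0.21991141] -57.701811603851944
tab 26 [ 0.52961606 -0.00305322  0.27861172] [ 0.52488899 -0.00686187  0.26168661] [0.53320936 0.00253424 0.29099783]
w ball 197 [ 0.56027437 -0.06348307  0.23134447] [ 0.56699028 -0.06001709  0.2345351 ]
tab 3865 [5.18851963e-01 4.54947341e-04 2.89251445e-01] [ 0.50922233 -0.01703896  0.25928899] [0.53142965 0.00729616 0.29520514]
```

View pics/g.png

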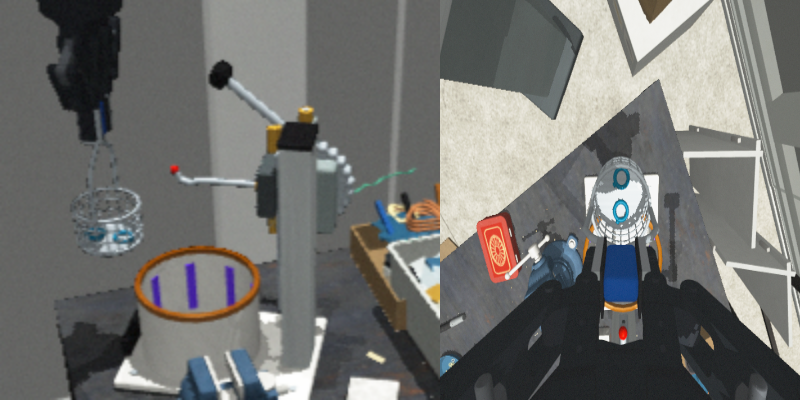

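Picture shows the basket hanging clear before the hook with both rings in it (scene inset basket (107,222), ball (174,169)), and the ball tip straight ahead between the fingers (wrist inset (622,333)). Advance 8.9 cm along tool z.

```bash
python3 -m inch '[[1,0,0.1,1,0,0,0],[1,0,0,2,0,0,0],[1,0,0,2,0,0,0],[1,0,0,2,0,0,0],[1,0,0,1.9,0,0,0]]';python3 -m inch '[[1,0,0,0,0,0,0],[1,0,0,0,0,0,0],[1,0,0,0,0,0,0]]';python3 - <<'E'
from h import *
go([.568,-.0785,.2235],np.radians(31.5))
c=shot('scene','i.png');W=cloud(c);h=cv2.cvtColor(c['color'],cv2.COLOR_RGB2HSV).astype(int)
A=c['color'][100:300,180:380,::-1]
cv2.imwrite('pics/j.png',cv2.resize(A,None,fx=3,fy=3))
E
```

```text
t: 8.85
position: [0.5696, -0.0797, 0.2577]
orientation: [0.797, 1.422, -0.796]
force: [-0.1, -0.2, -2.2]
grip_width: 0.0215
t: 9.15
position: [0.5677, -0.0769, 0.2574]
orientation: [0.797, 1.425, -0.795]
force: [-0.2, -0.8, -1.9]
grip_width: 0.0218
t 9.15 pos [ 0.5677 -0.0769  0.2574] cur yaw 31.5 shift now cm [ 3.39 -0.06  0.17] turn [ 0.    -0.004  0.001] shift in target axes [ 3.39 -0.06  0.15] F [-0.2 -0.8 -1.9] w 0.0218 j6 -0.88
```

View pics/j.png

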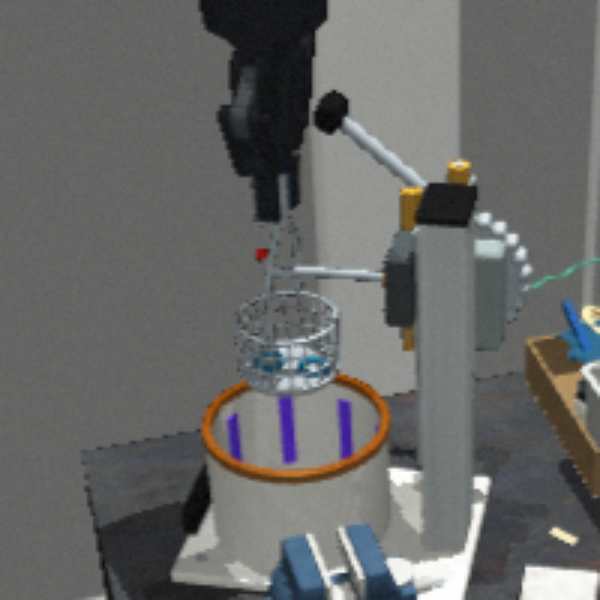

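The handle straddles the hook, with the ball at (262,255) in front. Now lower it gently.

```bash
python3 -m inch '[[1,0.8,-0.05,0.08,0,0,0],[1,0.8,0,0.07,0,0,0],[1,0.8,0,0,0,0,0],[1,0.4,0,0,0,0,0],[1,0,0,0,0,0,0]]';python3 -m inch '[[1,0.2,0,0,0,0,0],[1,0,0,0,0,0,0],[1,0,0,0,0,0,0]]';python3 -m inch '[[1,0.2,0,0,0,0,0],[1,0,0,0,0,0,0],[1,0,0,0,0,0,0]]';python3 -c "
from h import *
go([.568,-.0785,.2235],np.radians(31.5))"
```

```text
t: 9.7
position: [0.568, -0.0785, 0.2286]
orientation: [0.796, 1.426, -0.795]
force: [-0.3, 0.4, -1.5]
grip_width: 0.0214
t: 10.0
position: [0.5688, -0.0788, 0.2279]
orientation: [0.797, 1.423, -0.795]
force: [-0.0, 0.2, -1.9]
grip_width: 0.0217
t: 10.3
position: [0.5687, -0.0787, 0.2258]
orientation: [0.797, 1.423, -0.795]
force: [-0.0, -0.4, -2.8]
grip_width: 0.0216
t 10.3 pos [ 0.5687 -0.0787  0.2258] cur yaw 31.5 shift now cm [ 0.23 -0.04 -0.05] turn [ 0.    -0.003  0.   ] shift in target axes [ 0.23 -0.04 -0.06] F [-0.  -0.4 -2.8] w 0.0216 j6 -0.88
```

```bash
for i in 1 2 3; do python3 -m inch '[[1,0.1,0,0,0,0,0],[1,0,0,0,0,0,0],[1,0,0,0,0,0,0]]'|egrep 'pos|force'; done
```

```text
position: [0.569, -0.0787, 0.2251]
force: [0.3, 1.1, 0.9]
position: [0.5691, -0.0787, 0.2247]
force: [-0.2, 0.7, 5.8]
position: [0.5693, -0.0786, 0.2245]
force: [-1.7, 0.9, 9.1]
```

```bash
python3 -m inch '[[1,-0.2,0,0,0,0,0],[1,0,0,0,0,0,0],[1,0,0,0,0,0,0]]'|egrep 'pos|force'; python3 -m inch '[[0.3,0,0,0,0,0,0],[0,0,0,0,0,0,0],[-0.3,0,0,0,0,0,0],[-0.3,0,0,0,0,0,0],[-0.3,0,0,0,0,0,0]]';python3 - <<'E'
from h import *
c=shot('scene','k.png');W=cloud(c)
cv2.imwrite('pics/l.png',cv2.resize(c['color'][100:300,180:380,::-1],None,fx=3,fy=3))
E
```

```text
position: [0.5689, -0.0788, 0.225]
force: [1.1, 0.6, 2.8]
t: 12.0
position: [0.5685, -0.0788, 0.2245]
orientation: [0.796, 1.424, -0.795]
force: [-0.1, -0.1, -0.3]
grip_width: 0.0553
```

View pics/l.png

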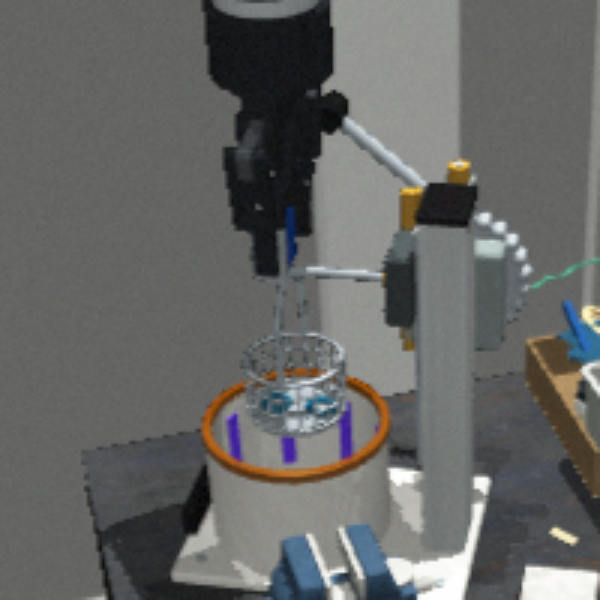

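Basket hangs at (293,385) in the crop with both rings, fingers open. Retreat straight up, then over the grip.

```bash
python3 -m inch '[[-0.3,-1,0,0,0,0,0],[-0.3,-2,0,0,0,0,0],[-0.3,-2,0,0,0,0,0],[-0.3,-3,0,0,0,0,0],[-0.3,-3,0,0,0,0,0]]'; python3 -m inch '[[-0.3,0,2,0,0,0,0],[-0.3,0,3,0,0,0,0],[-0.3,0,3,0,0,0,0],[-0.3,0,3,0,0,0,0],[-0.3,0,1.5,0,0,0,0]]';python3 -m inch '[[-0.3,0,0,0,0,0,0],[-0.3,0,0,0,0,0,0],[-0.3,0,0,0,0,0,0]]';python3 - <<'E'
from h import *
go([.6765,-.0178,.255],np.radians(31.5))
for n in('wrist','top','scene'):
    c=shot(n,n+'2.png');W=cloud(c);h=cv2.cvtColor(c['color'],cv2.COLOR_RGB2HSV).astype(int)
    m=(h[...,2]<60)&(W[...,2]>.26)&(W[...,2]<.29)&(np.hypot(W[...,0]-.677,W[...,1]+.018)<.03);P=W[m]
    if len(P)>5:print(n,len(P),np.median(P,0),P.min(0),P.max(0),cv2.minAreaRect((P[:,:2]*1000).astype(np.float32)))
    m=(np.abs(W[...,2]-.274)<.004)&0
A=cv2.imread('pics/wrist2.png');B=cv2.imread('pics/scene2.png')[90:330,190:390]
cv2.imwrite('pics/m.png',np.hstack([cv2.resize(A,(480,360)),cv2.resize(B,(300,360))]))
E
```

```text
t: 12.55
position: [0.5686, -0.0789, 0.3363]
orientation: [0.796, 1.423, -0.795]
force: [-0.1, 0.3, 0.5]
grip_width: 0.0557
t: 13.05
position: [0.6772, -0.0123, 0.3353]
orientation: [0.796, 1.422, -0.793]
force: [-0.5, 0.4, -0.6]
grip_width: 0.0555
t: 13.35
position: [0.6746, -0.0142, 0.335]
orientation: [0.797, 1.423, -0.796]
force: [0.4, 0.9, 0.6]
grip_width: 0.0556
t 13.35 pos [ 0.6746 -0.0142  0.335 ] cur yaw 31.5 shift now cm [ 8.   -0.01  0.43] turn [-0.    -0.003  0.001] shift in target axes [ 8.   -0.02  0.41] F [0.4 0.9 0.6] w 0.0556 j6 -0.74
wrist 1602 [ 0.67486501 -0.01235932  0.28331379] [ 0.66016705 -0.02873822  0.26906524] [0.69294472 0.00169391 0.28710266] ((676.5382690429688, -13.506851196289062), (29.51433563232422, 20.194774627685547), 30.909873962402344)
top 59 [ 0.67890615 -0.02157387  0.27970806] [ 0.66589963 -0.02998842  0.26640344] [ 0.69432234 -0.00239827  0.28439362] ((678.5311279296875, -19.13562774658203), (26.917156219482422, 21.364328384399414), 53.78933334350586)
scene 114 [ 0.66820524 -0.02129092  0.27912654] [ 0.65705366 -0.03109154  0.26409859] [ 0.69228025 -0.00742556  0.28698511] ((675.48583984375, -16.58102798461914), (34.570343017578125, 17.390445709228516), 32.558937072753906)
```

View pics/m.png

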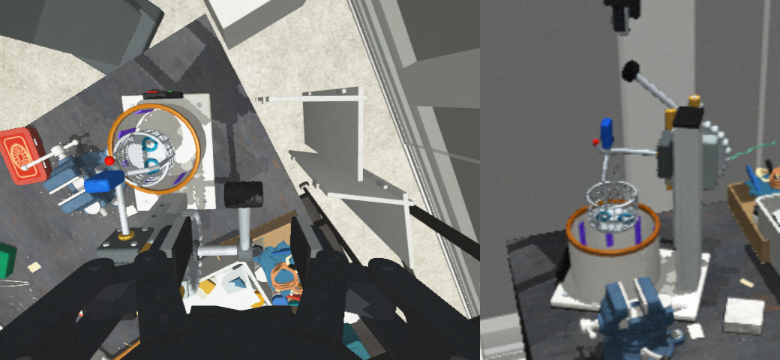

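Wrist inset: grip at (243,194) square between the fingers; basket hung at (150,150) with rings. Go down on the grip.

```bash
python3 -m inch '[[-0.3,1.5,0,0.2,0,0,0],[-0.3,2.5,0,0,0,0,0],[-0.3,2,0,0,0,0,0],[-0.3,1.5,0,0,0,0,0],[-0.3,0.5,0,0,0,0,0]]'; python3 -m inch '[[-0.3,0,0,0,0,0,0],[-0.3,0,0,0,0,0,0]]';python3 -m inch '[[0,0,0,0,0,0,0],[0.2,0,0,0,0,0,0],[0.4,0,0,0,0,0,0],[1,0,0,0,0,0,0],[1,0,0,0,0,0,0]]' 40;python3 -m inch '[[1,0,0,0,0,0,0],[1,0,0,0,0,0,0]]'; python3 -c "
from h import *
go([.676,-.016,.255],np.radians(31.5))"
```

```text
t: 14.0
position: [0.6748, -0.0155, 0.2528]
orientation: [0.796, 1.427, -0.797]
force: [0.3, -1.0, -0.4]
grip_width: 0.0554
t: 14.2
position: [0.6768, -0.0155, 0.2557]
orientation: [0.797, 1.421, -0.794]
force: [0.2, 0.2, 0.6]
grip_width: 0.0554
t: 14.7
position: [0.6772, -0.015, 0.2558]
orientation: [0.797, 1.421, -0.793]
force: [1.9, 1.6, 3.6]
grip_width: 0.0293
t: 14.9
position: [0.6772, -0.015, 0.2558]
orientation: [0.797, 1.421, -0.793]
force: [1.4, 0.9, 5.1]
grip_width: 0.0291
t 14.9 pos [ 0.6772 -0.015   0.2558] cur yaw 31.5 shift now cm [ 0.08 -0.16  0.03] turn [ 0.001 -0.001 -0.002] shift in target axes [ 0.08 -0.16  0.03] F [1.4 0.9 5.1] w 0.0291 j6 -0.74
```

```bash
cat > q.py <<'E'
from h import *
s=arm.get_state();o=np.array([.6772,-.0150,.2558]);d=np.array(s['position'])-o
a=np.radians(-58.5);sx=d[0]*np.cos(a)+d[1]*np.sin(a);sy=-d[0]*np.sin(a)+d[1]*np.cos(a)
h=.1300*np.sin(.698)+d[2];f=.13*np.cos(.698)-sx
print('t',round(s['t'],2),'q',round(.698-np.arctan2(h,f),3),'r',round(np.hypot(h,f),4),'sy',round(sy,4),'F',np.round(s['force'],1),'w',round(float(s['grip_width']),4))
E
python3 -m inch '[[1,0,0,0,0,0,0],[1,0,0,0,0,0,0]]' 80 >/dev/null; python3 q.py; python3 -m inch '[[1,0.67,0,-0.52,0,0,0],[1,0.70,0,-0.48,0,0,0],[1,0.73,0,-0.43,0,0,0],[1,0.76,0,-0.38,0,0,0],[1,0,0,0,0,0,0]]'; python3 q.py;python3 -m inch '[[1,0,0,0,0,0,0],[1,0,0,0,0,0,0]]' >/dev/null; python3 q.py
```

```text
t 15.1 q -0.001 r 0.1301 sy 0.0 F [1.8 2.2 6.5] w 0.0286
t: 15.6
position: [0.6671, 0.0007, 0.2276]
orientation: [0.795, 1.421, -0.793]
force: [0.2, 3.8, 8.5]
grip_width: 0.0289
t 15.6 q 0.26 r 0.1306 sy -0.0004 F [0.2 3.8 8.5] w 0.0289
t 15.8 q 0.257 r 0.1305 sy -0.0004 F [-0.8  4.2  8.5] w 0.0288
```

```bash
python3 -m inch '[[1,0.78,0,-0.34,0,0,0],[1,0.81,0,-0.28,0,0,0],[1,0.82,0,-0.23,0,0,0],[1,0.83,0,-0.17,0,0,0],[1,0,0,0,0,0,0]]'>/dev/null; python3 q.py;python3 -m inch '[[1,0.84,0,-0.12,0,0,0],[1,0.84,0,-0.07,0,0,0],[1,0.86,0,-0.01,0,0,0],[1,0.84,0,0.05,0,0,0],[1,0,0,0,0,0,0]]' >/dev/null; python3 q.py; python3 -m inch '[[1,0,0,0,0,0,0],[1,0,0,0,0,0,0]]' >/dev/null; python3 q.py
```

```text
t 16.3 q 0.525 r 0.131 sy -0.0007 F [-1.8  4.1 10.1] w 0.0285
t 16.8 q 0.788 r 0.1315 sy -0.0009 F [-1.9  3.2  7.2] w 0.0287
t 17.0 q 0.785 r 0.1315 sy -0.0008 F [-3.1  2.5  7.2] w 0.0285
```

```bash
python3 -m inch '[[1,0.84,0,0.11,0,0,0],[1,0.84,0,0.17,0,0,0],[1,0.83,0,0.24,0,0,0]]'>/dev/null; python3 q.py;python3 -m inch '[[1,0.5,0,0.18,0,0,0],[1,0.3,0,0.10,0,0,0],[1,0,0,0,0,0,0],[1,0,0,0,0,0,0]]' >/dev/null; python3 q.py; python3 -m inch '[[1,0,0,0,0,0,0],[1,0,0,0,0,0,0],[1,0,0,0,0,0,0]]' >/dev/null; python3 q.py
python3 - <<'E'
from h import *
c=shot('scene','n.png');t=shot('top','nt.png');W=cloud(c);h=cv2.cvtColor(c['color'],cv2.COLOR_RGB2HSV).astype(int)
for n,x in(('s',c),('t',t)):
    W=cloud(x);h=cv2.cvtColor(x['color'],cv2.COLOR_RGB2HSV).astype(int)
    m=((h[...,0]<6)|(h[...,0]>174))&(h[...,1]>150)&(W[...,2]>.14)&(W[...,2]<.25)
    if m.sum():print(n,'ball',m.sum(),W[m].mean(0),W[m].max(0))
    m=(h[...,0]>105)&(h[...,0]<125)&(h[...,1]>150)&(np.hypot(W[...,0]-.568,W[...,1]+.0785)<.03)&(W[...,2]>.15)
    if m.sum():print(n,'tab',m.sum(),W[m].mean(0),W[m].max(0))
cv2.imwrite('pics/o.png',np.hstack([cv2.resize(c['color'][90:310,190:390,::-1],(500,550)),cv2.resize(t['color'][150:320,180:330,::-1],(300,340)).copy() if 0 else cv2.copyMakeBorder(cv2.resize(t['color'][150:320,180:330,::-1],(300,340)),0,210,0,0,cv2.BORDER_CONSTANT)]))
E
```

```text
t 17.3 q 0.968 r 0.1311 sy -0.0006 F [-4.8  5.2 13.5] w 0.0287
t 17.7 q 1.043 r 0.131 sy -0.0007 F [-2.5  4.2  8.6] w 0.0289
t 18.0 q 1.042 r 0.1311 sy -0.0007 F [-1.7  5.3  8.1] w 0.0289
s ball 12 [ 0.55862399 -0.06669556  0.18099581] [ 0.56196045 -0.06356782  0.18447218]
s tab 126 [ 0.56513816 -0.08275414  0.19646665] [ 0.57871446 -0.07203874  0.21131843]
t ball 5 [ 0.56172375 -0.06660439  0.18091731] [ 0.56350066 -0.06565064  0.18278889]
t tab 51 [ 0.56798563 -0.0806417   0.20797685] [ 0.57666269 -0.0739764   0.21216969]
```

View pics/o.png

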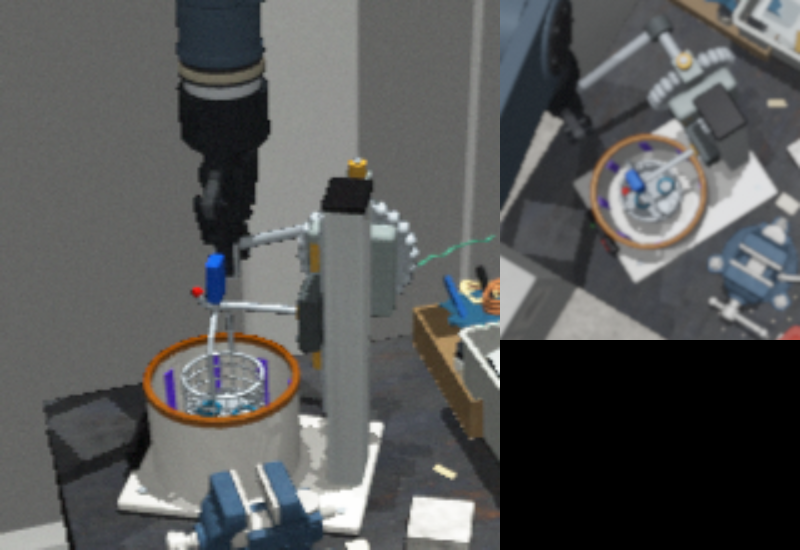

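Crop: basket down in the well with rings, ball at (197,292), tab at (215,278). The arm kinematics give q≈1.04 while the hook drop suggests ≈0.99, so I'll check the drop like-for-like against the earlier picture.

Run:
```python
from h import *
c=shot('scene')
def blob(f,lo,hi,win,smin):
    h=cv2.cvtColor(cv2.imread(f),cv2.COLOR_BGR2HSV).astype(int);m=(h[...,1]>smin)&((h[...,0]>lo)&(h[...,0]<hi) if lo<hi else (h[...,0]>lo)|(h[...,0]<hi))
    w=np.zeros_like(m);w[win[1]:win[3],win[0]:win[2]]=1;v,u=np.nonzero(m&w);return np.array([u.mean(),v.mean()]),len(u),v.min(),v.max()
f0=blob('pics/scene2.png',105,125,(262,160,285,200),150);f1=blob('pics/n.png',105,125,(262,170,295,215),150)
b0=blob('pics/scene2.png',174,6,(255,175,276,195),120);b1=blob('pics/n.png',174,6,(255,190,280,215),120)
print(f0,f1,b0,b1)
for n,p,a,b in(('tab',[.568,-.0785,.24],f0,f1),('ball',[.5598,-.0655,.226],b0,b1)):
    k=(pix(c,p)-pix(c,np.array(p)-[0,0,.05]))/50; print(n,'drop mm',(b[0]-a[0])[1]/-k[1],'px/mm',k)
```

```text
(array([274.15441176, 178.30882353]), 136, np.int64(169), np.int64(188)) (array([276.01449275, 200.46376812]), 138, np.int64(191), np.int64(211)) (array([266.5       , 184.28571429]), 14, np.int64(183), np.int64(186)) (array([268.66666667, 206.26666667]), 15, np.int64(205), np.int64(208))
tab drop mm 49.40478077176617 px/mm [-0.03278104 -0.44843726]
ball drop mm 49.8543363753094 px/mm [-0.0363506  -0.44090352]
```

Vision agrees on 49.4–49.9 mm (q≈0.99). Push about 0.045 rad further, so both estimates fall well inside the window.

```bash
python3 -m inch '[[1,0.25,0,0.09,0,0,0],[1,0.25,0,0.09,0,0,0],[1,0,0,0,0,0,0],[1,0,0,0,0,0,0],[1,0,0,0,0,0,0]]'>/dev/null; python3 q.py; python3 -m inch '[[1,0,0,0,0,0,0],[1,0,0,0,0,0,0],[1,0,0,0,0,0,0],[1,0,0,0,0,0,0],[1,0,0,0,0,0,0]]'>/dev/null; python3 q.py
python3 - <<'E'
from h import *
c=shot('scene','p.png');h=cv2.cvtColor(c['color'],cv2.COLOR_RGB2HSV).astype(int);W=cloud(c)
for n,m,v0,win,k in(('tab',(h[...,0]>105)&(h[...,0]<125)&(h[...,1]>150),178.309,(262,170,295,215),.4484),('ball',((h[...,0]>174)|(h[...,0]<6))&(h[...,1]>120),184.286,(255,190,280,215),.4409)):
    w=np.zeros((480,640),bool);w[win[1]:win[3],win[0]:win[2]]=1;v,u=np.nonzero(m&w);d=(v.mean()-v0)/k;print(n,len(v),'drop',d,'q',d/50)
E
```

```text
t 18.65 q 1.083 r 0.131 sy -0.0006 F [-1.5  4.7  8. ] w 0.0288
t 19.15 q 1.083 r 0.131 sy -0.0006 F [-1.4  4.9  7.8] w 0.0288
tab 136 drop 51.16190900981267 q 1.0232381801962533
ball 14 drop 52.16537601658942 q 1.0433075203317883
```

```bash
python3 -c "
from plant import arm
print(arm.hand_in())"; python3 q.py
```

```text
the job is handed in; nothing more can be done
None
the job is handed in; nothing more can be done
```

I hung the basket on the drop hook by its handle and let go. I then gripped the lever by its end faces, took it down to the fourth click, and handed in at about 19 s while still holding it.

- **Lever angle:** the two estimates differ slightly. The arm's pose gives 1.083 rad, and the measured hook drop gives 1.02–1.04 rad. Both are inside the 0.947–1.147 window. At first they read 1.04 and 0.99, so I pushed about 0.04 rad further to centre them.
- **Hold:** the grip was steady, with readings unchanged over the last 0.5 s and a push of about 8–9 N.
- **Basket and rings:** in the last picture I viewed, just before the final push, the basket hung upright inside the well, apparently clear of its wall. The rings still showed in it there, partly hidden by the rim. After the push I only measured the blue tab and hook ball, which had both dropped a little further.
- **Other things on the bench:** nothing I did went near the tin, steel block or wax block, but I did not measure their positions again.

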